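Catch and ease shut the lid of a gauge case

TASK

Close the red gauge case on the workshop bench without jarring the gauges inside. Tip its standing lid forward past its balance point so that it falls free, catch it on a finger while it is still well open, and lower it gently until it is fully shut, with no slam. Do not pinch or squeeze the lid, leave the other things on the bench as they stand, and finish with the hand clear.

Things in the scene. Friction and masses are not known exactly. Their poses are not given: they have to be found in the camera images.
- case: Red gauge case, fixed to the bench: open box 150 mm deep (its x), 220 wide (its y), 100 high to the rim, gauges bedded below the rim. Origin: centre of its underside, on the bench. Its -x side (front) faces roughly to the robot's left (+y), its +x side carries the hinge; z up. The lid, 150 by 220 by 10 mm, red, stands open and comes down towards the -x side.
- lid (a joint): Lid angle, rad: 0 = fully shut, 1.57 = upright, 1.85 = back against its stop. Lid 0.34 to 0.48 kg. Its slightly stiff hinge (0.08 N m) keeps it where it starts, 1.56 to 1.66; pushed forward (about 1 N at the free edge) to about 1.2 to 1.35, it falls shut by itself in under a second and lands at 2.5 rad/s or more, a slam; a drop over the last 5 mm stays under 2 rad/s, which is no slam.
- lid_hinge (a point): Point on the hinge line (level, along the case's y) in the middle of the case's width: 75 mm behind the case's centre (case +x), 100 mm above the bench. It does not move with the lid; the lid's underside passes through it.
- lid_lip (a point): Middle of the lid's free edge: end of the aluminium lip, a flat tongue 100 mm wide, 10 mm thick; point at mid-thickness, 183 mm from the hinge line. Moves with the lid; its -x points from hinge to lip, z out of the outer face. Shut, the lip stands 33 mm clear of the front wall, its underside 100 mm above the bench, so a finger under it can go down with the lid to the end.
- spray_can: Bystander: spray can, upright, 58 mm across, 150 mm high, origin at the centre of its underside. Stands behind the case, on its hinge side.
- screw_jar: Bystander: jar with steel cap, upright, 64 mm across, 85 mm high, origin at the centre of its underside. Stands behind the case, on its hinge side.
- screwdriver: Bystander: screwdriver lying on the bench in front of the case's corner nearest the robot, along its own x, about 200 mm long and 25 mm high.
- screw_box: Bystander: small cardboard box 70 by 50 by 40 mm beyond the case's far front corner, origin at the centre of its underside.

How it is judged:
On the way, in this order (a step that is already met when the one before it is completed fails the run):
1. the lid has gone over its balance point and falls forward free of the fingers (value of joint lid between 0.3 and 1.45 rad and velocity of joint lid below -0.2 rad/s and contact force between the fingers and lid below 0.05 N).
2. the lid is caught: it rests on a finger, more than 0.3 rad open, no longer falling (value of joint lid above 0.3 rad and contact force between the fingers and lid above 0.3 N and velocity of joint lid above -0.8 rad/s), for 0.2 s.
At the end, for the whole second after the job is handed in: The lid is fully shut (within 0.025 rad, 4.5 mm at the lip) and at rest, after having fallen free and been caught on a finger; the four bystanders are within 15 mm of where they stood (value of joint lid below 0.025 rad and velocity of joint lid above -0.05 rad/s and distance of each of spray_can, screw_jar, screwdriver, screw_box from where it was at the start of the episode below 0.015 m); the robot touches nothing.
It fails at once if the lid slams: it closes faster than 2 rad/s in the last 0.3 rad (value of joint lid below 0.3 rad and velocity of joint lid below -2 rad/s).
It fails at once if the lid is pinched, squeezed or forced: more than 25 N between fingers and lid (contact force between the fingers and lid above 25 N).
It fails at once if a bystander is moved or lifted (distance of any of spray_can, screw_jar, screwdriver, screw_box from where it was at the start of the episode above 0.03 m).
It also fails if it takes over 43 s, if anything falls off the work surface, if the arm or the gripper's body presses on something with over 40 N, if the wrist force passes 120 N, or if a joint passes its speed limit or range.

ROBOT

A 6-joint arm with a two-finger parallel gripper is mounted at the origin on the work surface. World frame = base frame: x ahead of the robot, y to its left, z up, the work surface at z = 0. Lengths are in m, angles in rad, forces in N, time in s.
With the tool pointing down it reaches from about 0.35 to 0.775 m from the base axis. Payload 7.3 kg.
Tool frame: the origin (TCP) lies at the very end of the fingers, on their centre line; the grasp point (between the pads) lies 19 mm behind it; z points along the fingers, y is the direction in which the jaws open and shut (so a half turn about z gives the same grasp; the last joint's range is limited). The gripper opens to 92 mm and grips with 3 to 60 N. Pads are 19 mm wide; open, the fingers measure 130 mm over their backs; the gripper's body (75 mm by 190 mm) begins 47 mm behind the grasp point.
Start: joints at [-1.397, 0.342, 1.524, -0, 1.275, -0.146], TCP at [0.165, -0.498, 0.227] pointing down, gripper open.
Joint ranges: [-2.53, 2.53], [-0.77, 2.02], [0.04, 2.7], [-1, 4.14], [0.28, 2.66], [-3.11, 3.11]. Speed limits (rad/s): [2.57, 2.57, 3.14, 3.14, 3.14, 3.14].

INTERFACE

Orientations are given as [roll, pitch, yaw] about the fixed x, y, z axes, in that order (R = Rz(yaw) Ry(pitch) Rx(roll)).
In Python, from cell import observe, read_camera, camera_info, hand_in gives the robot as it stands.
- The arm moves only by the tool jog_arm, never from a script. Its argument "rows" is one flat list of numbers, 5 for each row, row after row: the finger opening in mm, from 0 to 91.8, then the shift along the tool's x, y, z in mm, then the turn about the tool's z in degrees. In form: [gripper, tx, ty, tz, roll, gripper, tx, ty, tz, roll, ...]. A call has 1 to 20 rows; each row shifts and turns the commanded pose from where the row before left it, along the tool's axes as they then stand; what a row does not reach is not made up. A row lasts 1/10 s, in which the tool goes at most 50 mm and 8.59 degrees, less where a joint would pass 70% of its speed; a pose out of reach is approached as far as the arm can. A call with a gripper value outside its range is refused whole. The fingers move at their own pace and stop on an object; "grip_force" is the grip in N (left out, the last holds). Time passes only in rows, so rows that do not move let the fingers close. It gives the time, the measured TCP pose, the force and the opening at its end, in the units of the state.
- observe(): the state, without advancing time (a new reading comes with each control period).
- read_camera(name): name is "scene" or "top"; returns (picture, depth): 480x640x3 uint8, red, green, blue; 480x640 float32, m along the optical axis (not along the pixel's ray), 0 where there is no reading.
- camera_info(name): a dict with "fx", "fy", "cx", "cy" (pixels), "distortion" ([k1, k2, p1, p2, k3] as OpenCV has them; the pictures are not rectified), "extrinsics" (4x4, takes a point from camera to world coordinates). Camera axes: x right, y up, looking along -z (the intrinsics and any distortion apply to the point x, -y, -z); pixel columns grow to the right and rows downward; lengths in m; the calibration is good to about 2 mm. A picture is of the moment at which its call begins. camera_info takes no time and is no camera call.
- hand_in(): hands the job in, once; it reports no verdict.
The state is a dict: "time": time; "qpos": joint angles; "qvel": joint speeds; "joint_efforts": joint torques, N m; "tool_pos": TCP position; "tool_rot": TCP orientation; "contact_force": force on the tool from outside, world axes, zero at the start; "torque": the same for the moment, N m; "opening": finger opening in m.
Only numpy, scipy, OpenCV 4.12 (cv2) and the standard library are available. Lean on these libraries where they do the work, as an engineer would, in place of code of your own. Each camera call takes 0.05 s, during which the arm holds its last target. There are 200 camera calls.

## Working session

There is one attempt and no reset: what is moved stays moved. The work goes in short steps, Python scripts to look and compute and a tool call to move; the robot and the scene stay as the last step left them, time stands still between calls to the robot, and variables do not carry over. Pictures are saved under pics/ and viewed, about 8 in all and at most 12, crops included, and the job is handed in when it is done.

Besides the shell and the picture viewer there is one more tool, called as a command line: name --argument value ..., lists and objects as JSON in quotes. jog_arm: Moves the arm, as the interface text tells. Its arguments: {"type":"object","properties":{"rows":{"type":"array","items":{"type":"number"}},"grip_force":{"type":"number"}},"required":["rows"]}

```bash
ls; mkdir -p pics; cat > h.py <<'E'
import numpy as np, cv2
from cell import observe, read_camera, camera_info
def shot(name,fn):
    im,d=read_camera(name); cv2.imwrite('pics/'+fn+'.png',im[:,:,::-1]); np.save('pics/'+fn+'.npy',d); return im,d
def cloud(name,d):
    c=camera_info(name); K=np.array([[c['fx'],0,c['cx']],[0,c['fy'],c['cy']],[0,0,1.]])
    v,u=np.mgrid[0:480,0:640]; p=np.stack([u.ravel(),v.ravel()],1).astype(np.float64)
    n=cv2.undistortPoints(p.reshape(-1,1,2),K,np.array(c['distortion'],float)).reshape(480,640,2)
    P=np.stack([n[...,0]*d,-n[...,1]*d,-d,np.ones_like(d)],-1)
    W=(P@np.array(c['extrinsics']).T)[...,:3]; W[d==0]=np.nan; return W
E
python3 - <<'E'
from h import *
for n in('scene','top'):
    im,d=shot(n,n+'0'); print(camera_info(n)); np.save('pics/%sW.npy'%n,cloud(n,d))
a=np.hstack([cv2.imread('pics/scene0.png'),cv2.imread('pics/top0.png')])
print(observe())
E
```

```text
pics
{'fx': 528.4274819178881, 'fy': 528.4274819178881, 'cx': 318.1468176547472, 'cy': 240.41746295794565, 'distortion': array([-0.12135189,  0.        ,  0.        ,  0.        ,  0.        ]), 'extrinsics': array([[-0.02747701, -0.67618871,  0.73621589,  1.17866286],
       [ 0.99959842, -0.02369144,  0.0155472 ,  0.00747381],
       [ 0.00692917,  0.73634743,  0.67656814,  0.66063201],
       [ 0.        ,  0.        ,  0.        ,  1.        ]])}
{'fx': 494.5740981683121, 'fy': 494.5740981683121, 'cx': 323.75952570959566, 'cy': 244.42748631598337, 'distortion': array([-0.09517294,  0.        ,  0.        ,  0.        ,  0.        ]), 'extrinsics': array([[-0.01246858,  0.99551755, -0.09375154,  0.49099214],
       [-0.9995445 , -0.00983195,  0.02853303,  0.01676347],
       [ 0.02748337,  0.09406461,  0.99518667,  1.02740311],
       [ 0.        ,  0.        ,  0.        ,  1.        ]])}
{'time': 0.1, 'qpos': array([-1.39701426e+00,  3.42674080e-01,  1.52489325e+00,  9.66202691e-06,
        1.27535968e+00, -1.46023649e-01]), 'qvel': array([-0.00097471, -0.00139251, -0.002172  , -0.00030448, -0.00240525,
       -0.00136846]), 'joint_efforts': array([ 1.81926644e-03, -4.32003272e+01, -2.44692779e+01,  7.18835159e-02,
        5.26103773e-02, -5.97960388e-05]), 'tool_pos': array([ 0.16500388, -0.49804111,  0.22611338]), 'tool_rot': array([-3.14027385e+00, -2.03296495e-04,  3.19802762e-01]), 'contact_force': array([ 0.09827025,  0.77400392, -0.65826743]), 'torque': array([-0.02356847,  0.00147655,  0.00078144]), 'opening': 0.09162995146889637}
```

View pics/scene0.png

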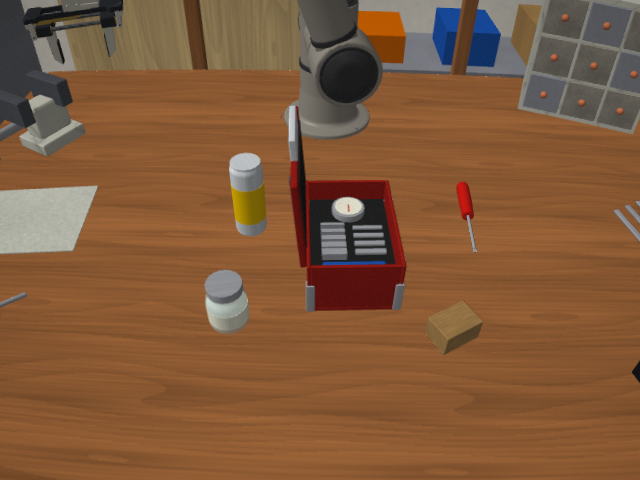

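View pics/top0.png

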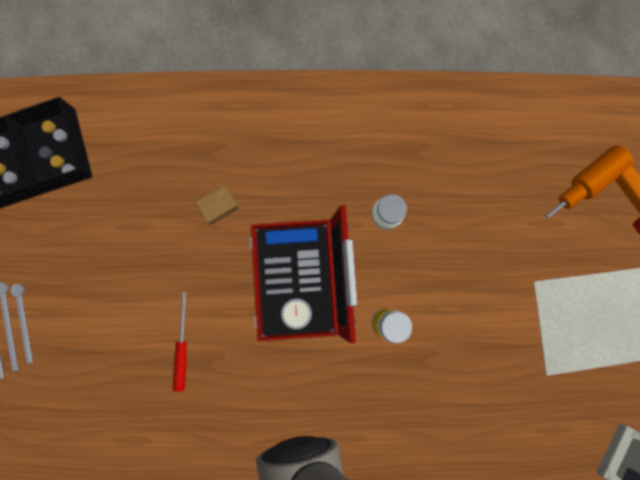

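The scene view shows the case in front of the robot with its lid standing at about (297,190). The can and jar are to the left, and the screwdriver and box to the right. In the top view the case spans about (251..337, 221..340), and the lip is at about (350,272). Next I'll measure the case and lid from depth.

```bash
python3 - <<'E'
from h import *
def pts(n):
    im=cv2.imread(f'pics/{n}0.png')[:,:,::-1].astype(int); W=np.load(f'pics/{n}W.npy')
    red=(im[...,0]>80)&(im[...,0]>2.2*im[...,1])&(im[...,0]>2.2*im[...,2]); return im,W,red
im,W,red=pts('top')
roi=np.zeros_like(red); roi[200:360,235:370]=1
m=red&roi; P=W[m]; z=P[:,2]
rim=P[(z>.09)&(z<.108)]; print('rim n',len(rim))
(c,s,a)=cv2.minAreaRect((rim[:,:2]*1000).astype(np.float32)); print('rim rect mm',c,s,a)
for z0,z1 in((.11,.15),(.15,.19),(.19,.23),(.23,.255)):
    q=P[(z>z0)&(z<z1)]; print(z0,len(q),q.mean(0) if len(q) else '')
g=(im.min(2)>130)&roi; Q=W[g]; Q=Q[Q[:,2]>.2]; print('lip top',len(Q),Q.mean(0),Q.min(0),Q.max(0))
q=P[(z>.235)];print('lid top edge',len(q),q.min(0),q.max(0),np.polyfit(q[:,0],q[:,1],1))
for nm,(u,v) in dict(can=(397,327),jar=(391,209),box=(217,204),sd=(180,365),sdtip=(184,296)).items(): print(nm,W[v,u])
im,W,red=pts('scene'); roi=np.zeros_like(red); roi[100:310,285:410]=1
P=W[red&roi]; z=P[:,2]; rim=P[(z>.095)&(z<.106)]; print('scene rim',cv2.minAreaRect((rim[:,:2]*1000).astype(np.float32)))
roi[:]=0; roi[100:265,286:312]=1
P=W[roi&(W[...,2]>.11)]; P=P[~np.isnan(P).any(1)]
for z0 in np.arange(.11,.29,.03):
    q=P[(P[:,2]>z0)&(P[:,2]<z0+.03)&(P[:,0]<.7)]; print('sc',z0,len(q),np.median(q,0),np.percentile(q[:,1],[5,95]))
E
```

```text
rim n 1169
rim rect mm (513.7871704101562, 47.82802200317383) (219.6828155517578, 149.9885711669922) 3.2462546825408936
0.11 76 [ 0.52143269 -0.02613151  0.12171786]
0.15 1 [ 0.41199446 -0.03639875  0.15525379]
0.19 2 [ 0.41176954 -0.04047984  0.20781531]
0.23 442 [ 0.51628085 -0.0423793   0.24820175]
lip top 376 [ 0.51879327 -0.04511038  0.2811973 ] [ 0.46940554 -0.0523248   0.27571247] [ 0.56785473 -0.03836102  0.2847658 ]
lid top edge 442 [ 0.4107739  -0.05279271  0.2369866 ] [ 0.62790264 -0.03082682  0.25253815] [ 0.05767845 -0.07215758]
can [ 0.42540363 -0.1365871   0.1481821 ]
jar [ 0.64772933 -0.14180989  0.08358914]
box [0.66846705 0.2034798  0.03831016]
sd [0.34569158 0.279146   0.02458611]
sdtip [0.4835747  0.27401905 0.01530003]
scene rim ((514.0938720703125, 42.52958679199219), (225.6987762451172, 159.1354522705078), 3.239403009414673)
sc 0.11 200 [ 0.62566775 -0.02607754  0.12747802] [-0.03185979 -0.02260031]
sc 0.14 252 [ 0.60692577 -0.02795589  0.15590072] [-0.03397902 -0.02432789]
sc 0.17000000000000004 262 [ 0.61627756 -0.03083554  0.18517276] [-0.03614567 -0.02668737]
sc 0.20000000000000004 268 [ 0.61987542 -0.03172335  0.2151435 ] [-0.03833476 -0.02879449]
sc 0.23000000000000004 596 [ 0.57951365 -0.03720836  0.24524523] [-0.04381044 -0.03147794]
sc 0.26000000000000006 378 [ 0.53702746 -0.04340417  0.28081172] [-0.04981099 -0.03788763]
```

```bash
python3 -c "
import cv2
a=cv2.imread('pics/top0.png')[200:350,240:420]
cv2.imwrite('pics/c1.png',cv2.resize(a,None,fx=4,fy=4,interpolation=cv2.INTER_CUBIC))"
```

```text
(no output)
```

View pics/c1.png

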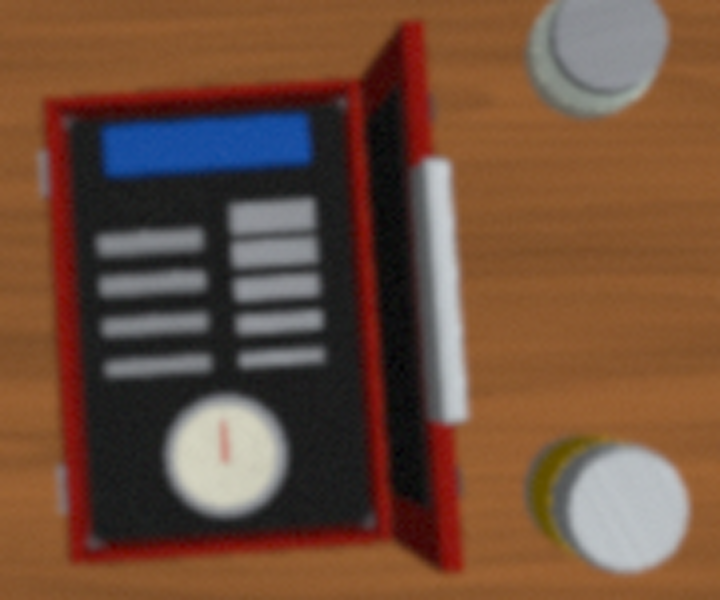

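jog_arm --rows '[60,0,0,-40,7.54,60,0,0,-40,7.54,60,0,0,-40,0,60,27.3,-28.9,0,0,60,27.3,-28.9,0,0,60,27.3,-28.9,0,0,60,27.3,-28.9,0,0,60,27.3,-28.9,0,0,60,27.3,-28.9,0,0,60,27.3,-28.9,0,0,60,27.3,-28.9,0,0,60,27.3,-28.9,0,0,60,27.3,-28.9,0,0,60,27.3,-28.9,0,0,60,27.3,-28.9,0,0,60,27.3,-28.9,0,0,60,27.3,-28.9,0,0,60,0,0,0,0,60,0,0,0,0]'

```text
time: 2.0
tool_pos: [0.5238, -0.0722, 0.346]
tool_rot: [-3.142, 0.002, 0.059]
contact_force: [0.3, -0.0, -0.7]
opening: 0.0602
```

jog_arm --rows '[60,13.5,-14.7,0,0,60,13.5,-14.7,0,0,60,0,0,10,0,60,0,0,10,0,60,0,0,0,0]'

```text
time: 2.5
tool_pos: [0.5476, -0.0429, 0.3247]
tool_rot: [-3.141, 0.004, 0.055]
contact_force: [1.0, 0.3, 0.7]
opening: 0.0602
```

```bash
python3 - <<'E'
from h import *
print(observe()['tool_pos'],observe()['tool_rot'])
im,d=shot('scene','s1'); W=cloud('scene',d)
cv2.imwrite('pics/s1c.png',cv2.resize(cv2.imread('pics/s1.png')[20:270,200:460],None,fx=2.3,fy=2.3,interpolation=cv2.INTER_CUBIC))
E
```

```text
[ 0.54757458 -0.04293029  0.32465614] [-3.1410653   0.00403694  0.05526277]
```

View pics/s1c.png

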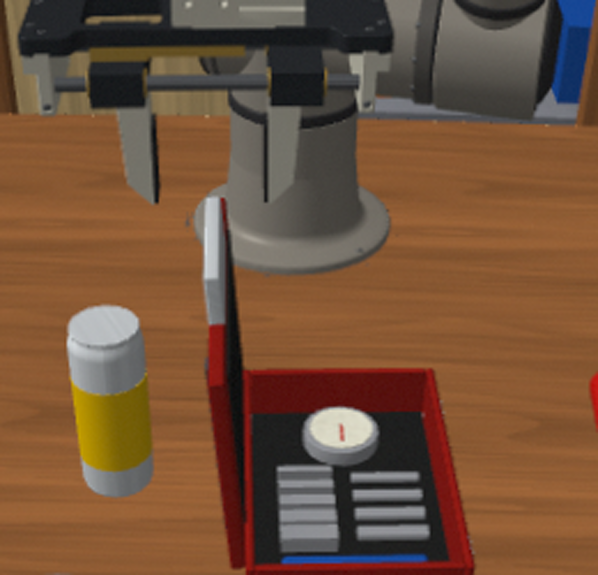

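The crop shows the two finger tips at about (155,200) and (267,200), one each side of the lip top at (215,205). The fingers taper at the back and have flat inner faces. I'll descend with them straddling the lip.

jog_arm --rows '[60,0,0,16,0,60,0,0,16,0,60,0,0,16,0,60,0,0,16,0,60,0,0,16,0,60,0,0,14,0,46,0,0,0,0,46,0,0,0,0,46,0,0,0,0,46,0,0,0,0]'

```text
time: 3.55
tool_pos: [0.5494, -0.0422, 0.2337]
tool_rot: [3.141, -0.002, 0.056]
contact_force: [-0.8, -0.3, 0.3]
opening: 0.046
```

```bash
python3 - <<'E'
from h import *
o=observe();print(o['time'],o['tool_pos'],o['tool_rot'],o['contact_force'],o['opening'])
im,d=shot('scene','s2')
cv2.imwrite('pics/s2c.png',cv2.resize(cv2.imread('pics/s2.png')[20:270,200:460],None,fx=2.3,fy=2.3,interpolation=cv2.INTER_CUBIC))
E
```

```text
3.55 [ 0.54942203 -0.04215803  0.23367508] [ 3.14099635e+00 -1.65803411e-03  5.64681774e-02] [-0.83547853 -0.31339978  0.26072147] 0.04600193723721532
```

View pics/s2c.png

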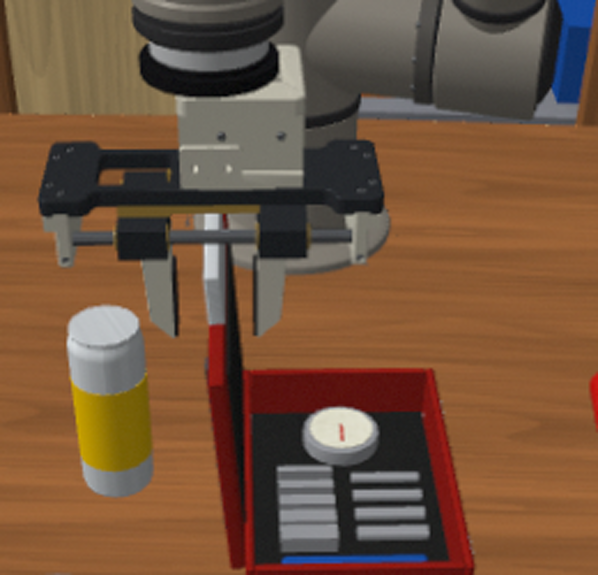

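jog_arm --rows '[46,0,-5,0,0,46,0,-5,0,0,46,0,-5,0,0,46,0,-5,0,0,46,0,-5,0,0,46,0,-5,0,0,46,0,-5,0,0,46,0,-5,0,0,46,0,-5,0,0,46,0,-5,0,0,46,0,-5,0,0,46,0,-5,0,0,46,0,-5,0,0,46,0,-5,0,0,46,0,-5,0,0,46,0,-5,0,0,46,0,-4,0,0,46,0,0,0,0,46,0,0,0,0,46,0,0,0,0]'

```text
time: 5.6
tool_pos: [0.5443, 0.0419, 0.2327]
tool_rot: [-3.141, 0.0, 0.056]
contact_force: [0.1, 1.2, 0.2]
opening: 0.0464
```

```bash
python3 - <<'E'
from h import *
o=observe();print(o['time'],o['tool_pos'],o['tool_rot'],o['contact_force'],o['opening'])
im,d=shot('scene','s3')
cv2.imwrite('pics/s3c.png',cv2.resize(cv2.imread('pics/s3.png')[20:270,200:460],None,fx=2.3,fy=2.3,interpolation=cv2.INTER_CUBIC))
E
```

```text
5.6 [0.54430495 0.04190915 0.23266812] [-3.14149081e+00  3.98166315e-05  5.64786562e-02] [0.0638868  1.17584628 0.24578957] 0.04641360654264988
```

View pics/s3c.png

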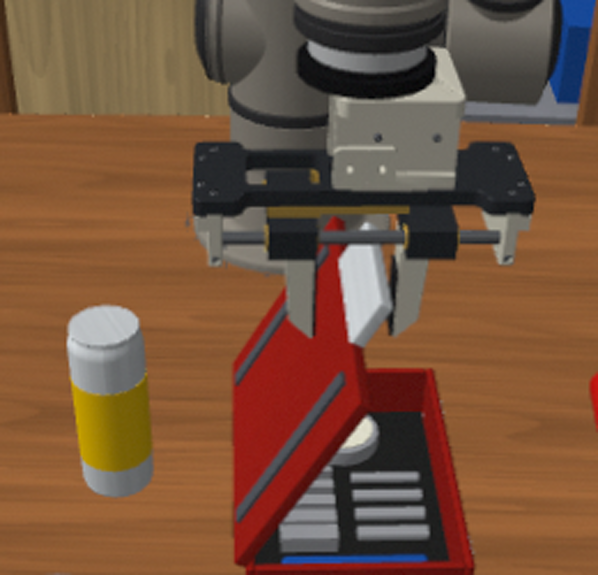

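The crop shows the lid caught. The lip at about (365,290) rests on the front finger at (405,290), the rear finger at (300,300) is free, and the force reads 1.2 N. Next I'll lower it a little, still straddled, so the catch counts clearly.

jog_arm --rows '[46,0.5,-2,0,0,46,0.5,-2,0,0,46,0.5,-2,0,0,46,0.5,-2,0,0,46,0.5,-2,0,0,46,0.5,-2,0,0,46,0.5,-2,0,0,46,0.5,-2,0,0,46,0.5,-2,0,0,46,0.5,-2,0,0,46,0.5,-2,0,0,46,0.5,-2,0,0,46,0,0,0,0,46,0,0,0,0,46,0,0,0,0,46,0,0,0,0]'

```text
time: 7.25
tool_pos: [0.549, 0.0664, 0.2328]
tool_rot: [-3.141, -0.0, 0.057]
contact_force: [0.3, 2.2, -0.9]
opening: 0.0463
```

```bash
python3 - <<'E'
from h import *
o=observe();print(o['time'],o['tool_pos'],o['tool_rot'],o['contact_force'],o['opening'],o['qpos'])
r=o['tool_pos']-[.518,-.027,.1]; print('X',-(r[0]*.0567-r[1]*.9984)*1e3,'lat',(r[0]*.9984+r[1]*.0567)*1e3,'h',r[2]*1e3)
im,d=shot('scene','s4')
cv2.imwrite('pics/s4c.png',cv2.resize(cv2.imread('pics/s4.png')[70:270,250:450],None,fx=3,fy=3,interpolation=cv2.INTER_CUBIC))
E
```

```text
7.25 [0.54900494 0.06635337 0.2327584 ] [-3.14141207e+00 -2.36678056e-04  5.66101336e-02] [ 0.32010759  2.23794887 -0.86502994] 0.046315974476748054 [-1.84359070e-02  3.88848726e-01  1.43616632e+00  2.04397409e-04
  1.31635514e+00  1.49569884e+00]
X 91.44602130280147 lat 36.248469620955255 h 132.75839720032994
```

View pics/s4c.png

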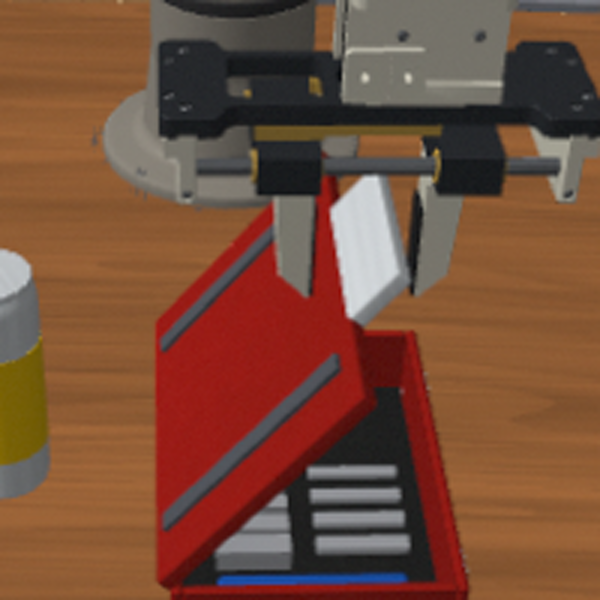

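The picture shows the lip edge at (405,275) resting on the front finger's face, about 10 mm above its tip, at lid ≈0.89 rad with 2.2 N. Now I'll pivot about the front finger to swing the rear finger around the side of the lip.

jog_arm --rows '[46,2.5,-0.25,0,-5,46,2.5,-0.25,0,-5,46,2.5,-0.25,0,-5,46,2.5,-0.25,0,-5,46,2.5,-0.25,0,-5,46,2.5,-0.25,0,-5,46,2.5,-0.25,0,-5,46,2.5,-0.25,0,-5,46,2.5,-0.25,0,-5]'

```text
time: 8.2
tool_pos: [0.5678, 0.0771, 0.2326]
tool_rot: [-3.141, 0.001, 0.846]
contact_force: [-1.8, 1.3, 0.7]
opening: 0.046
```

jog_arm --rows '[46,2.6,-0.15,0,-5,46,2.6,-0.15,0,-5,46,2.6,-0.15,0,-5,46,2.6,-0.15,0,-5,46,2.6,-0.15,0,-5,46,2.6,-0.15,0,-5,46,2.6,-0.15,0,-5,46,2.6,-0.15,0,-5,46,2.6,-0.15,0,-5,46,0,0,0,0]'

```text
time: 9.2
tool_pos: [0.5753, 0.0986, 0.2326]
tool_rot: [-3.141, 0.0, 1.628]
contact_force: [-1.5, 1.6, -0.1]
opening: 0.0461
```

```bash
python3 - <<'E'
from h import *
o=observe();print(o['time'],o['tool_pos'],o['tool_rot'],o['contact_force'],o['opening'],o['qpos'])
r=o['tool_pos']-[.518,-.027,.1]; print('X',-(r[0]*.0567-r[1]*.9984)*1e3,'lat',(r[0]*.9984+r[1]*.0567)*1e3,'h',r[2]*1e3)
im,d=shot('scene','s5')
cv2.imwrite('pics/s5c.png',cv2.resize(cv2.imread('pics/s5.png')[70:270,250:450],None,fx=3,fy=3,interpolation=cv2.INTER_CUBIC))
E
```

```text
9.2 [0.57525378 0.09863415 0.23259708] [-3.14107853e+00  2.82055676e-04  1.62835673e+00] [-1.47302257  1.61034805 -0.13301587] 0.04611335707674992 [ 3.86936425e-02  4.46725394e-01  1.34553579e+00 -2.98973205e-04
  1.34984019e+00 -1.88010941e-02]
X 122.1868487827335 lat 64.2856319933184 h 132.597082219814
```

View pics/s5c.png

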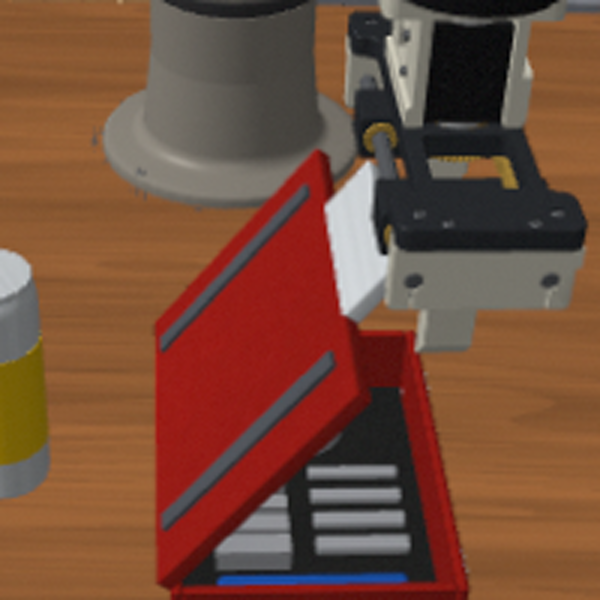

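The swing worked. Both fingers are now in front of the lip, with the near finger under the lip end at about (385,270), and the lid is unchanged at ≈0.9 rad. I'll lower it by following the lip's arc, which in tool terms is +x outward and +z down.

jog_arm --rows '[46,3.1,0,2.6,0,46,3.1,0,2.6,0,46,3.1,0,2.6,0,46,3.1,0,2.6,0,46,3.1,0,2.6,0,46,2.5,0,2.8,0,46,2.5,0,2.8,0,46,2.5,0,2.8,0,46,2.5,0,2.8,0,46,2.5,0,2.8,0,46,2.2,0,2.9,0,46,2.2,0,2.9,0,46,2.2,0,2.9,0,46,2.2,0,2.9,0,46,2.2,0,2.9,0,46,0,0,0,0,46,0,0,0,0]'

```text
time: 10.95
tool_pos: [0.5732, 0.1377, 0.1911]
tool_rot: [-3.141, -0.0, 1.628]
contact_force: [0.1, 4.0, 0.4]
opening: 0.046
```

```bash
cat > m.py <<'E'
from h import *
import sys
def go(fn):
    o=observe();print(o['time'],o['tool_rot'],'F',o['contact_force'])
    r=o['tool_pos']-[.518,-.027,.1]; X=-(r[0]*.0567-r[1]*.9984)*1e3
    print('X',X-9.5,'lat',(r[0]*.9984+r[1]*.0567)*1e3,'h',r[2]*1e3)
    im,d=shot('scene',fn); W=cloud('scene',d).reshape(-1,3); c=im.reshape(-1,3).astype(int)
    q=W-[.518,-.027,.1]; u=np.stack([-(q[:,0]*.0567-q[:,1]*.9984),q[:,0]*.9984+q[:,1]*.0567,q[:,2]],1)*1e3
    red=(c[:,0]>80)&(c[:,0]>2.2*c[:,1])&(c[:,0]>2.2*c[:,2])
    m=red&(u[:,0]>-8)&(u[:,0]<148)&(abs(u[:,1])<105)&(u[:,2]>8)&(u[:,2]<170)
    p=u[m]
    for _ in range(6):
        A=np.c_[p[:,0],p[:,1],np.ones(len(p))]; s=np.linalg.lstsq(A,p[:,2],rcond=None)[0]; e=p[:,2]-A@s
        p=p[abs(e)<max(2.5,1.5*np.median(abs(e)))]
    th=np.arctan(s[0]); print('n',len(p),'theta',th,'183cos',183*np.cos(th),'lip h',183*np.sin(th),'offset',s[2]*np.cos(th),'resid',e.std())
    cv2.imwrite(f'pics/{fn}c.png',cv2.resize(cv2.imread(f'pics/{fn}.png')[120:320,270:470],None,fx=3,fy=3,interpolation=cv2.INTER_CUBIC))
go(sys.argv[1])
E
python3 m.py s6
```

```text
10.95 [-3.14143611e+00 -1.22775504e-04  1.62752860e+00] F [0.07474228 4.00728787 0.35334584]
X 151.79454543448196 lat 64.49840105742055 h 91.06359093291717
n 5819 theta 0.6027577931248844 183cos 150.75088195712829 lip h 103.74570636488033 offset 9.321689264173466 resid 0.935876654736519
```

jog_arm --rows '[46,2.0,0,3.1,0,46,2.0,0,3.1,0,46,2.0,0,3.1,0,46,2.0,0,3.1,0,46,2.0,0,3.1,0,46,1.7,0,3.3,0,46,1.7,0,3.3,0,46,1.7,0,3.3,0,46,1.7,0,3.3,0,46,1.7,0,3.3,0,46,1.2,0,2.9,0,46,1.2,0,2.9,0,46,1.1,0,2.9,0,46,0,0,0,0,46,0,0,0,0]'

```text
time: 12.5
tool_pos: [0.5719, 0.1596, 0.1504]
tool_rot: [-3.141, -0.0, 1.627]
contact_force: [-0.1, 1.3, -1.9]
opening: 0.0462
```

```bash
python3 m.py s7
```

```text
12.5 [-3.14120896e+00 -1.09052985e-04  1.62740094e+00] F [-0.06992052  1.28037213 -1.89128567]
X 173.74219069316078 lat 64.37969122164955 h 50.36497691204308
n 6476 theta 0.33775590592504057 183cos 172.66062214741385 lip h 60.640824200104525 offset 9.331378255154801 resid 0.9219277216594401
```

View pics/s7c.png

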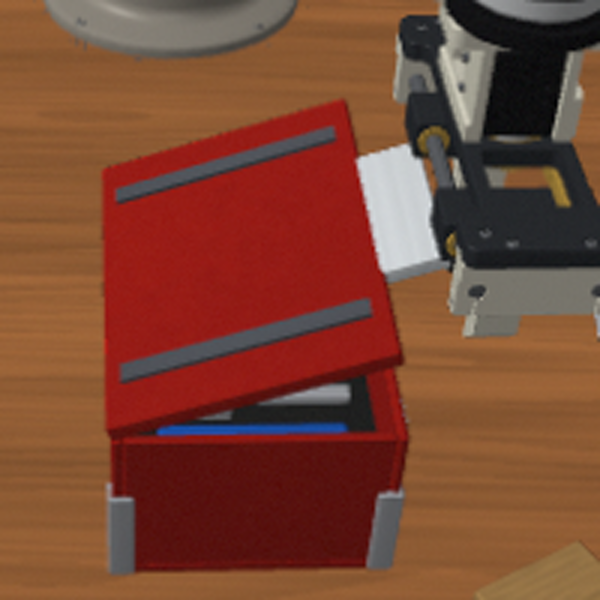

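jog_arm --rows '[46,0.95,0,3.1,0,46,0.95,0,3.1,0,46,0.95,0,3.1,0,46,0.95,0,3.1,0,46,0.85,0,3.1,0,46,0.65,0,3.1,0,46,0.6,0,3.1,0,46,0.6,0,3.1,0,46,0.6,0,3.1,0,46,0.6,0,3.1,0,46,0.55,0,3.0,0,46,0,0,0,0,46,0,0,0,0]'

```text
time: 13.85
tool_pos: [0.5715, 0.1678, 0.1164]
tool_rot: [-3.141, -0.0, 1.627]
contact_force: [-0.4, 6.4, -1.5]
opening: 0.046
```

```bash
python3 m.py s8
```

```text
13.85 [-3.14142994e+00 -1.08295261e-04  1.62736514e+00] F [-0.39778338  6.42120562 -1.45816874]
X 181.97678219059654 lat 64.48469672969595 h 16.352925585241458
n 6564 theta 0.14398630503204637 183cos 181.10629197196488 lip h 26.25854162297314 offset 9.422087238145783 resid 0.9186072326334965
```

jog_arm --rows '[46,0.35,0,2,0,46,0.32,0,2,0,46,0.27,0,2,0,46,0.25,0,2,0,46,0.2,0,2,0,46,0.18,0,2,0,46,0,0,0,0]'

```text
time: 14.6
tool_pos: [0.5714, 0.1693, 0.1041]
tool_rot: [-3.141, 0.0, 1.627]
contact_force: [1.0, 4.7, -1.8]
opening: 0.0462
```

```bash
python3 m.py s9
```

```text
14.6 [-3.14134868e+00  7.36778417e-05  1.62741534e+00] F [ 1.04181915  4.70737686 -1.75752395]
X 183.4666037088056 lat 64.46520062041729 h 4.113658138294118
n 6521 theta 0.07519465140319737 183cos 182.48288117084076 lip h 13.747657240010597 offset 9.527203528480923 resid 0.9094430747746314
```

jog_arm --rows '[46,0.09,0,1.5,0,46,0.08,0,1.5,0,46,0.07,0,1.5,0,46,0.06,0,1.5,0,46,0.05,0,1.5,0,46,0.04,0,1.5,0,46,0.03,0,1.5,0,46,0,0,0,0]'

```text
time: 15.45
tool_pos: [0.5714, 0.1699, 0.0937]
tool_rot: [-3.142, -0.0, 1.627]
contact_force: [0.3, 5.6, -1.3]
opening: 0.0456
```

```bash
python3 m.py s10
```

```text
15.45 [-3.14155310e+00 -1.94528777e-04  1.62734604e+00] F [ 0.3175645   5.64990776 -1.29907046]
X 184.0241221312277 lat 64.50960902172045 h -6.313587312451616
n 6431 theta 0.01799910526654546 183cos 182.97035774745297 lip h 3.2936584171826215 offset 9.554551919787706 resid 0.9063615391527093
```

jog_arm --rows '[46,0.02,0,1,0,46,0.02,0,1,0,46,0,0,1,0,46,0,0,1,0,46,0.1,0,0,0,46,0.2,0,0,0,46,0.3,0,0,0,46,0.5,0,0,0,46,1,0,0,0,46,3,0,0,0,46,10,0,0,0,46,20,0,0,0,46,0,0,-20,0,46,0,0,-30,0,46,0,0,-30,0,46,0,0,-20,0,46,0,0,0,0,46,0,0,0,0]'

```text
time: 17.3
tool_pos: [0.5692, 0.2052, 0.1897]
tool_rot: [-3.142, 0.0, 1.628]
contact_force: [-1.0, -0.1, -0.1]
opening: 0.0462
```

```bash
python3 m.py s11; python3 - <<'E'
from h import *
im,d=shot('top','t2'); W=cloud('top',d); W0=np.load('pics/topW.npy')
for nm,(u,v) in dict(can=(397,327),jar=(391,209),box=(217,204),sd=(180,365)).items(): print(nm,W0[v,u],W[v,u])
cv2.imwrite('pics/fin.png',np.hstack([cv2.imread('pics/s11.png')[90:390,150:510],cv2.imread('pics/t2.png')[150:450,140:440]]))
E
```

```text
17.3 [-3.14156510e+00  1.71661338e-04  1.62782684e+00] F [-0.95133892 -0.11008967 -0.12853877]
X 219.40972219800642 lat 64.2723854271284 h 89.65388241908911
n 6126 theta 0.00021499862279976273 183cos 182.9999957704667 lip h 0.03934474766924197 offset 9.574968885318182 resid 0.8312518991781992
can [ 0.42540363 -0.1365871   0.1481821 ] [ 0.42542541 -0.13653619  0.14847402]
jar [ 0.64772933 -0.14180989  0.08358914] [ 0.64788699 -0.14196941  0.08263974]
box [0.66846705 0.2034798  0.03831016] [0.66826929 0.20327175 0.03941228]
sd [0.34569158 0.279146   0.02458611] [0.42665336 0.1329459  0.58335786]
```

View pics/fin.png

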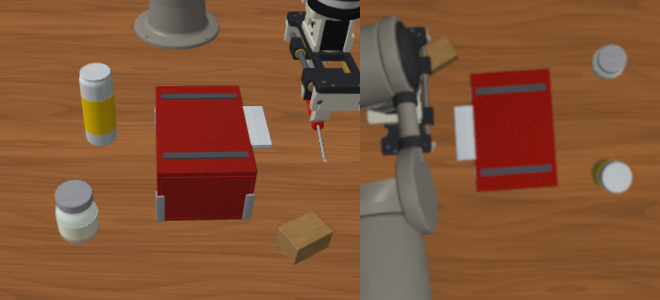

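The lid is shut at 0.000 rad and the hand is clear, about 90 mm above the rim and 36 mm in front of the lip. In the left half the screwdriver at (320,140) hasn't moved. I'm handing in.

```bash
python3 -c "
from cell import hand_in
print(hand_in())"
```

```text
the job is handed in; nothing more can be done
None
```

The case is shut and the job is handed in; the hand-in gave no verdict.

**What I did:** I straddled the lip with the two fingers and pushed the lid forward with the rear finger until it fell free. The front finger caught it at about 1.05 rad. I then turned the gripper 90° around that finger so the rear finger came round the side of the lip. From there I lowered the lid along the lip's arc at about 0.1–0.2 rad/s, backed the fingers away slowly and raised the hand clear.

**Last checks:**
- **Lid:** a plane fitted to the depth image gave 0.000 rad, and 0.018 rad just before the final release, so the last drop was at most about 3 mm.
- **Force:** the highest reading I took while holding the lid was about 6.4 N. I read force only at the end of each move, so the peak at the moment of catching was not seen.
- **Time:** 17.3 s of the 43 s allowed.
- **Bystanders:** the spray can, jar and box were unchanged to about 1 mm.
- **Not fully checked:** the arm hid the screwdriver from the top camera, so that depth reading was no use. It looked unmoved in the other view, and the hand never came near it.
- **Calibration:** my finger position and the lid angle from depth disagreed by about 1 mm throughout, and I allowed for this in the last stage.

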